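Put the paste pot away through the one-way gate of its dust dock

ROBOT

A 6-joint arm with a two-finger parallel gripper is mounted at the origin on a cart in front of the work surface, level with it; the furniture and walls round the work are solid. World frame = base frame: x ahead of the robot, y to its left, z up, the work surface at z = 0. Lengths are in m, angles in rad, forces in N, time in s.
With the tool pointing down it reaches from about 0.35 to 0.975 m from the base axis. Payload 4.9 kg.
Tool frame: the origin (TCP) lies at the very end of the fingers, on their centre line; the grasp point (between the pads) lies 19 mm behind it; z points along the fingers, y is the line along which they close (so a half turn about z gives the same grasp; the last joint's range is limited). The gripper opens to 85 mm and grips with 20 to 120 N. Pads are 22 mm wide; open, the fingers measure 114 mm over their backs; the gripper's body (76 mm by 85 mm) begins 54 mm behind the grasp point. The pads swing forward as they close: fully open they stand 13 mm farther back than shut.
Start: joints at [-1.272, 0.053, 1.613, -0, 1.476, -0.119], TCP at [0.254, -0.571, 0.231] pointing down, gripper open.
Joint ranges: [-3.01, 3.01], [-1.01, 2.22], [0.06, 2.58], [-1.02, 4.17], [0.09, 2.62], [-3.14, 3.14]. Speed limits (rad/s): [2.57, 2.57, 3.14, 3.14, 3.14, 3.14].

INTERFACE

Orientations are given as a unit quaternion [w, x, y, z].
In Python, from plant import manip, vision, order gives the robot as it stands.
- The arm moves only by the tool play_rows, never from a script. Its argument "steps" is a list that holds one entry, the list of rows, each a list of 6 numbers: the shift along the tool's x, y, z in mm, then the turn, a rotation vector about the tool's x, y, z in degrees. A call has 1 to 12 rows; each row is the pose to reach, as a shift and turn from the pose commanded when the call began, along the tool's axes at that moment; what a row does not reach only later rows make up. A row lasts 1/12 s, in which the tool goes at most 41.7 mm and 7.16 degrees, less where a joint would pass 70% of its speed; a pose out of reach is approached as far as the arm can. A call with a gripper value outside its range is refused whole. "claw" is the gripper's target within -1 to 1 (fully open at 1, half-way at 0, shut at -1), set as the call begins (left out, the last holds). The fingers move at their own pace and stop on an object; the grip force is fixed at half the most. Time passes only in rows, so rows that repeat a pose let the fingers close. It gives the time, the measured TCP pose, the force, the opening and the grip force at its end, in the units of the state.
- manip.state(): the state, without advancing time (a new reading comes with each control period).
- vision.grab_frame(name): name is "side" or "top" or "wrist"; returns (picture, depth): 420x560x3 uint8, blue, green, red; 420x560 float32, m along the optical axis (not along the pixel's ray), 0 where there is no reading.
- vision.camera_info(name): a dict with "K" (3x3 intrinsics, pixels), "eye" and "orientation" of the camera in the world; the wrist camera has in their place "T_tool_cam" (4x4, takes a point from camera to tool coordinates, whose origin is the TCP and whose axes are the flange's). Camera axes: x right, y down, z forward; pixel columns grow to the right and rows downward; lengths in m; the calibration is good to about 2 mm. A picture is of the moment at which its call begins: read the wrist's pose just before it. camera_info takes no time and is no camera call.
- order.job_done(): hands the job in; it is judged then, once.
The state is a dict: "time": time; "joint_pos": joint angles; "joint_vel": joint speeds; "joint_efforts": joint torques, N m; "tool_pos": TCP position; "tool_rot": TCP orientation; "contact_force": force on the tool from outside, world axes, zero at the start; "ft_torque": the same for the moment, N m; "gripper_width": opening from 0.0 (shut) to 1.0 (fully open); "grasp_force": force on a finger pad.
Only numpy, scipy, OpenCV 4.12 (cv2) and the standard library are available. Lean on these libraries where they do the work, as an engineer would, in place of code of your own. Each camera call takes 0.05 s, during which the arm holds its last target. There are 200 camera calls.

TASK

Put the small white-capped pot away in its dust dock: stand it upright on the open apron of the dock, push it along the floor through the sprung two-leaf one-way flap and on under the hood until you feel the hidden rubber buffer give, pressing it home gently but surely (about 5 to 10 N, never as hard as 20 N). Then take the fingers out so that the flap swings shut behind the pot, which must stay upright in the pocket clear of the flap. Leave the pliers, the tin and the hex keys where they are.

Things in the scene. Friction and masses are not known exactly. Their poses are not given: they have to be found in the camera images.
- pot_center (a point): Centre (half-way up) of the loose small round pot, black with a ribbed white cap, 38 mm across and 32 mm high, about 80 g, standing upright on the bench beyond the hooded end of the dock. Grasp it across its 38 mm. Behind the pot and dock stand a black box (150 mm high, from about x = 0.51) and the guitar over it (from x = 0.51, 0.16 to 0.27 high): keep the gripper clear.
- dock: Wooden dust dock fixed to the bench, 72 mm wide (its x), 219 mm long (its y). The pot travels along its +y (about world -y) on the centre line x = 0. Origin: on the bench, on the centre line, in the plane of the shut flap. Its floor is a plate with its top 8 mm above the bench, y = -95 to +124 mm. Apron: y = -95 to -34 mm, flat, no walls. Along y follow: apron, flared mouth, gate, open channel, hood.
- gate (a point): Middle of the gate on the floor (dock x = 0, y = 0, 8 mm above the bench; dock axes). Walls 28 mm high, open on top to y = 76 mm: flared mouth from y = -34 mm (64 mm wide) narrows to 42 mm at y = -9 mm; 42 mm wide from there on, but for shallow recesses for the open leaves (y = 0 to 37 mm). Pushing the pot takes up to 8 N while it passes the flap (its centre at y = -20 to 25 mm), then 0 to 3 N up to the buffer.
- hood_mouth (a point): Middle of the hood's open end, on the floor (dock x = 0, y = 76 mm). Hood: y = 76 to 124 mm, 66 mm wide, 42 x 38 mm inside, top 43 mm above the floor. Hidden in it is a sprung rubber buffer, face somewhere at y = 78 to 104 mm (not measured): the pot's centre is home at y = 59 to 85 mm. It yields 1 mm per 1.4 N for 8 mm, then is hard; let go, it eases the pot back the same way.
- flap_a (a joint): Angle of the flap's leaf on the dock's +x side, rad: 0 shut, up to 1.52 swung open towards dock +y; it cannot swing to -y. The flap is a pair of upright steel leaves, each 22 mm long, 3 mm thick, top 28 mm above the floor, on posts at x = +-24 mm, y = 0, each shut by a spring (0.03 Nm shut, 0.075 Nm open). They sweep up to y = 23 mm: they shut once the pot's rear is past that and the fingers have left upwards.
- flap_b (a joint): The same for the leaf on the dock's -x side: 0 shut, up to 1.52 rad open towards dock +y. The leaves may close between the pot and the fingers that push it and are then pushed open by the fingers (up to 8 N) until these stand between them; this is not yet the buffer.
- side_cutters: Red-handled pliers, 52 x 140 x 14 mm, lying behind the dock; a bystander. Origin under its centre.
- wax_tin: Round tin, 66 mm across, 25 mm high, near the pot; a bystander. Origin under its centre.
- hex_keys: Folded hex key set, 26 x 85 x 22 mm, beyond the apron end of the dock, before the red vice (0.27 m high, from x = 0.42, y = 0.11 on); a bystander. Origin under its centre.
Mind the look-alikes: they are no part of the job. Of the things that look like the part that bears pot_center, the larger one is meant.

How it is judged:
On the way, in this order (a step that is already met when the one before it is completed fails the run):
1. the pot, standing in the channel, stands part-way through the gate with the flap pushed open (x of pot_center in the frame of dock between -0.008 and 0.008 m and z of pot_center in the frame of dock below 0.03 m and y of pot_center in the frame of dock between -0.012 and 0.03 m and value of joint each of flap_a, flap_b above 0.3 rad), for 0.1 s.
2. the pot is pressed home against the buffer with at least 4 N (x of pot_center in the frame of dock between -0.008 and 0.008 m and z of pot_center in the frame of dock below 0.03 m and y of pot_center in the frame of dock above 0.055 m and contact force between pot and dock above 4 N), for 0.1 s.
At the end, for the whole second after the job is handed in: The pot stands upright (within 0.15 rad) on the dock's floor in the pocket, within 8 mm of the centre line, its centre 52 to 94 mm past the gate (its rear clear of the flap's sweep), at rest and released; both leaves of the flap are shut (within 0.06 rad) (x of pot_center in the frame of dock between -0.008 and 0.008 m and z of pot_center in the frame of dock below 0.03 m and y of pot_center in the frame of dock between 0.052 and 0.094 m and angle between pot_center's own z axis and vertical below 0.15 rad and value of joint each of flap_a, flap_b below 0.06 rad and linear speed of pot below 0.02 m/s and contact force between the fingers and pot below 0.1 N); the robot touches nothing.
It fails at once if the pot is pressed against the dock in the pocket with more than 20 N (y of pot_center in the frame of dock above 0.045 m and z of pot_center in the frame of dock below 0.03 m and contact force between pot and dock above 20 N).
It fails at once if the fingers press on the dock or its flap with more than 25 N (contact force between the fingers and dock above 25 N).
It fails at once if the pliers, tin or hex keys are moved more than 25 mm (distance of any of side_cutters, wax_tin, hex_keys from where it was at the start of the episode above 0.025 m).
It also fails if it takes over 72 s, if anything falls off the work surface, if the arm or the gripper's body presses on something with over 40 N, if the wrist force passes 120 N, or if a joint passes its speed limit or range.

## Working session

There is one attempt and no reset: what is moved stays moved. The work goes in short steps, Python scripts to look and compute and a tool call to move; the robot and the scene stay as the last step left them, time stands still between calls to the robot, and variables do not carry over. Pictures are saved under pics/ and viewed, at most 10 in all, crops included, and the job is handed in when it is done.

Besides the shell and the picture viewer there is one more tool, called as name([rows], argument=value, ...), one row to a line, values as JSON. play_rows: Moves the arm, as the interface text tells. Its arguments: {"type":"object","properties":{"steps":{"type":"array"},"claw":{"type":"number"}},"required":["steps"]}

```bash
mkdir -p pics; ls; cat > h.py <<'E'
import numpy as np, cv2
from scipy.spatial.transform import Rotation as R
from plant import manip, vision, order
def rot(q): return R.from_quat([q[1],q[2],q[3],q[0]]).as_matrix()
def grab(n):
    s=manip.state(); p,d=vision.grab_frame(n); i=vision.camera_info(n)
    if n=="wrist":
        T=np.eye(4);T[:3,:3]=rot(s["tool_rot"]);T[:3,3]=s["tool_pos"];T=T@np.array(i["T_tool_cam"])
    else:
        T=np.eye(4);o=np.array(i["orientation"]);T[:3,:3]=o if o.shape==(3,3) else rot(o);T[:3,3]=i["eye"]
    return p,d,np.array(i["K"]),T
def cloud(d,K,T):
    v,u=np.mgrid[:d.shape[0],:d.shape[1]]
    P=np.stack([(u-K[0,2])/K[0,0]*d,(v-K[1,2])/K[1,1]*d,d],-1)@T[:3,:3].T+T[:3,3]
    P[d==0]=np.nan; return P
E
python3 - <<'E'
from h import *
s=manip.state();print(s)
for n in("top","side"):
    p,d,K,T=grab(n);cv2.imwrite(f"pics/{n}0.png",p);np.savez(f"{n}0.npz",p=p,d=d,K=K,T=T);print(n,K,T)
print(vision.camera_info("wrist"))
E
```

```text
pics
{'time': 0.0, 'joint_pos': array([-1.27198800e+00,  5.34140477e-02,  1.61429717e+00, -3.62354967e-05,
        1.47604933e+00, -1.19005483e-01]), 'joint_vel': array([ 1.66196569e-03,  2.40859910e-04,  1.41368358e-03, -9.61661702e-05,
        3.58402320e-04,  5.25694067e-04]), 'joint_efforts': array([ 1.18053867e-03, -3.93687236e+01, -3.70169592e+01, -5.17092383e-05,
        7.06895051e-03, -7.07742664e-07]), 'tool_pos': array([ 0.25340035, -0.57062596,  0.2300257 ]), 'tool_rot': array([-1.07794950e-03,  9.78257263e-01,  2.07392267e-01, -1.15278866e-04]), 'contact_force': array([ 0.79152605, -0.01016015, -0.02225088]), 'ft_torque': array([ 0.00399159, -0.0500097 , -0.0304504 ]), 'grasp_force': 0.0, 'gripper_width': 0.9968546735247165}
top [[379.25976743   0.         282.71218725]
 [  0.         379.25976743 208.3307139 ]
 [  0.           0.           1.        ]] [[-0.02345687 -0.98466588  0.17286667  0.33037202]
 [-0.99953581  0.02646163  0.01509764 -0.16130947]
 [-0.01944046 -0.17243229 -0.98482952  1.04673782]
 [ 0.          0.          0.          1.        ]]
side [[442.01561401   0.         277.67455017]
 [  0.         442.01561401 207.21102078]
 [  0.           0.           1.        ]] [[ 0.99986526 -0.0075587   0.01457122  0.49445087]
 [-0.01625504 -0.57956793  0.8147618  -1.07772968]
 [ 0.00228647 -0.81488888 -0.57961271  0.71931858]
 [ 0.          0.          0.          1.        ]]
{'K': array([[329.59014474,   0.        , 282.87483749],
       [  0.        , 329.59014474, 212.48401037],
       [  0.        ,   0.        ,   1.        ]]), 'T_tool_cam': array([[ 3.66544898e-04, -9.64644872e-01, -2.63552910e-01,
         6.70346676e-02],
       [ 9.99999416e-01,  6.21594423e-04, -8.84350654e-04,
        -3.27143995e-04],
       [ 1.01690734e-03, -2.63552432e-01,  9.64644536e-01,
        -1.42767855e-01],
       [ 0.00000000e+00,  0.00000000e+00,  0.00000000e+00,
         1.00000000e+00]])}
```

View pics/top0.png

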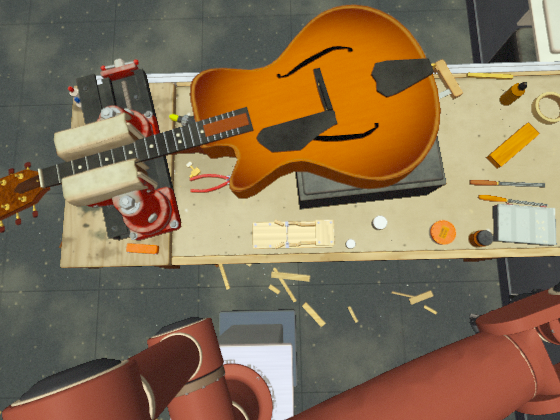

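View pics/side0.png

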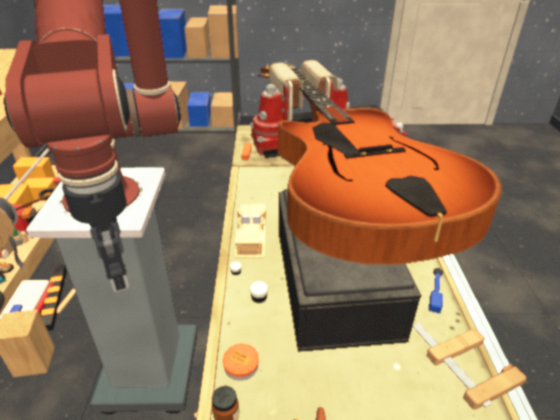

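Top view: the dock is at (255–333, 222–246). Pot candidates are the larger white-capped one at (380,223), a smaller look-alike at (350,243) and a dark jar at (481,238). The tin is at (443,232), the hex keys at (142,248) and the pliers at (210,182). The larger white one fits the description, so I'll check it in a crop and measure.

```bash
python3 - <<'E'
from h import *
z=np.load("top0.npz");p,d,K,T=[z[k] for k in"pdKT"]
C=cloud(d,K,T)
cv2.imwrite("pics/crop.png",cv2.resize(p[200:270,230:430],None,fx=4,fy=4,interpolation=cv2.INTER_CUBIC))
for n,(u,v) in dict(pot=(380,223),small=(350,243),bench=(365,215),tin=(443,232)).items(): print(n,C[v,u].round(4))
def comp(u,v,w,zmin,zmax):
    q=C[v-w:v+w,u-w:u+w].reshape(-1,3);q=q[(q[:,2]>zmin)&(q[:,2]<zmax)]
    print(len(q),q.mean(0).round(4),np.ptp(q,axis=0).round(4),((q.max(0)+q.min(0))/2).round(4))
comp(380,223,14,.025,.04);comp(350,243,9,.012,.04)
D=C[212:256,245:343]
for lo,hi in((.004,.014),(.03,.042),(.042,.06)):
    m=(D[...,2]>lo)&(D[...,2]<hi);q=D[m][:,:2]
    print(lo,hi,len(q),q.min(0).round(4),q.max(0).round(4))
    if len(q)>10:
        r=cv2.minAreaRect(q.astype(np.float32)*1000);print(r)
# direct heightmap
print((D[2::4,::4,2]*1000).round(0).astype(int))
print(D[20,::8,:2].round(3).tolist())
# ground-truth bench plane
print(np.nanmedian(C[205:212,345:370,2]))
E
```

```text
pot [ 0.4613 -0.4056  0.0336]
small [ 0.4106 -0.3242  0.0236]
bench [ 0.4888 -0.3732  0.0024]
tin [ 0.4338 -0.5746  0.0241]
156 [ 0.4637 -0.4049  0.0321] [0.036  0.0367 0.0118] [ 0.4636 -0.4048  0.031 ]
74 [ 0.4093 -0.3243  0.0221] [0.0246 0.0227 0.0126] [ 0.4096 -0.3245  0.0205]
0.004 0.014 1402 [ 0.3836 -0.3064] [ 0.5028 -0.0425]
((442.128173828125, -174.11962890625), (264.8620910644531, 117.31333923339844), 89.10472869873047)
0.03 0.042 244 [ 0.4012 -0.2297] [ 0.4762 -0.1201]
((439.6172180175781, -174.34048461914062), (74.8915786743164, 109.75950622558594), 1.083472490310669)
0.042 0.06 459 [ 0.4069 -0.2788] [ 0.4717 -0.1525]
((440.3641662597656, -215.57870483398438), (124.94910430908203, 64.3211669921875), 88.65998840332031)
[[  0   4   0  -3   0   0  -1   1   1  -1  -1   1  -1   0  -3   1  -1   0
    2  -2  -2   0   4  -1   0]
 [ -2  -2   1   0  -1   1  -1  -3   3  -1   1   0  -1  -3   4  -1   2   0
   -1  -2  -1  -2   2  -2   2]
 [  0   1   3   2   2   7  12   6  35  36  10  37  37  36  11   8  10   9
   55  51  51  53  50   2  -1]
 [ -3   1   9   8   6   7   8   8  10   7  11 
[... 335 characters left out ...]
 10   5
   55  54  51  54  53   3  -1]
 [  0   0   7   7   7  11   7   8   7  10   6   6   9   7  39  35  36  37
   51  52  53  52  49   0  -1]
 [  0   1  10  10   9   6  11  10  32  20  10  20  23  20   8   4   5   4
   10   7  11   8   0  -1   1]
 [ -1   0  -1   0   0   0  -3   4   1   3   2  -1   2  -2   0   1   1   1
   -4  -3   3  -3  -1  -2  -2]
 [  3  -3  -1  -2   0  -8 -15 -39 -37 -42  -3  -1   2   4  -2   1   2   2
    4  -1  -3   0   0   1   2]]
[[0.45, -0.039], [0.449, -0.062], [0.448, -0.084], [0.447, -0.106], [0.447, -0.128], [0.447, -0.15], [0.446, -0.172], [0.446, -0.194], [0.444, -0.216], [0.44, -0.235], [0.439, -0.256], [0.438, -0.277], [0.443, -0.305]]
0.0003204425561466051
```

View pics/crop.png

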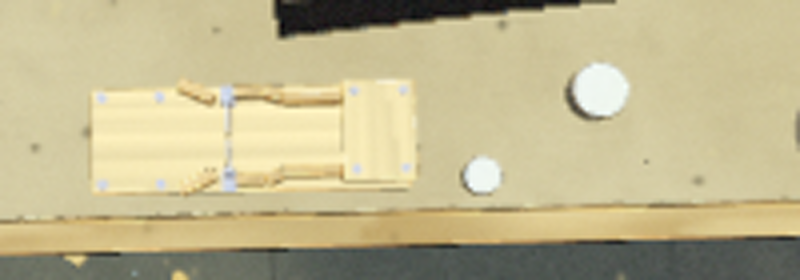

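The crop shows the larger ribbed white pot at crop (598,90). The dock's apron is on the left and its hood on the right, with the gate near crop x 228. Next I'll check clearance to the box near the pot and the dock axis from the top view.

```bash
python3 - <<'E'
from h import *
z=np.load("top0.npz");C=cloud(z["d"],z["K"],z["T"])
for y in np.arange(-.47,-.02,.05):
    m=(abs(C[...,1]-y)<.02)&(C[...,0]>.3)&(C[...,0]<.8)
    q=C[m];b=q[(q[:,2]>.1)&(q[:,2]<.158)];g=q[(q[:,2]>.16)&(q[:,2]<.4)]
    print(round(y,2),"box",b[:,0].min().round(3) if len(b) else None,"hi",g[:,0].min().round(3) if len(g) else None)
# hood axis
q=C[212:256,245:343].reshape(-1,3);
h=q[(q[:,2]>.045)&(q[:,2]<.06)];print(cv2.minAreaRect((h[:,:2]*1000).astype(np.float32)) , np.percentile(h,[1,99],axis=0))
E
```

```text
-0.47 box 0.531 hi 0.567
-0.42 box 0.526 hi 0.532
-0.37 box 0.522 hi 0.524
-0.32 box 0.518 hi 0.525
-0.27 box 0.514 hi 0.538
-0.22 box 0.509 hi 0.558
-0.17 box 0.519 hi 0.564
-0.12 box None hi 0.53
-0.07 box None hi 0.509
((439.4668273925781, -253.94204711914062), (48.20159149169922, 64.32118225097656), 88.6600570678711) [[ 0.40719    -0.27779555  0.04677363]
 [ 0.47126908 -0.23062477  0.05571809]]
```

```bash
cat >> h.py <<'E'
def go(pos,yaw=None,tilt=0):
    "print tool-frame shift (mm) and rotvec (deg) to reach world pos, yaw (deg) of tool x, tool down"
    s=manip.state();R0=rot(s["tool_rot"])
    if yaw is None: r=np.zeros(3)
    else:
        c,n=np.cos(np.radians(yaw)),np.sin(np.radians(yaw))
        Rt=np.array([[c,n,0],[n,-c,0],[0,0,-1.]])
        r=np.degrees(R.from_matrix(R0.T@Rt).as_rotvec())
    print("shift",((np.array(pos)-s["tool_pos"])@R0*1000).round(1),"turn",r.round(2))
E
python3 - <<'E'
from h import *
go([.36,-.50,.22],100); go([.44,-.405,.15],180)
E
```

```text
shift [126.1 -21.4  10.2] turn [ -0.08  -0.08 -76.06]
shift [237.7 -75.6  80.4] turn [-1.0000e-02 -1.5000e-01 -1.5606e+02]
```

play_rows([
  [[12,-2,1,0,0,-7],[24,-4,2,0,0,-14],[36,-6,3,0,0,-21],[48,-8,4,0,0,-28],[60,-10,5,0,0,-35],[72,-12,6,0,0,-42],[84,-14,7,0,0,-49],[96,-16,8,0,0,-56],[108,-18,9,0,0,-63],[120,-20,10,0,0,-70],[126,-21,10,0,0,-76],[126,-21,10,0,0,-76]],
])

```text
time: 1.1
tool_pos: [0.361, -0.4998, 0.2205]
tool_rot: [-0.001, 0.642, 0.767, 0.0]
contact_force: [-1.0, -0.8, 0.5]
gripper_width: 1.003
grasp_force: 0.0
```

```bash
python3 -c "
from h import *
go([.44,-.405,.15],180)"
```

```text
shift [79.4 94.4 70.6] turn [ 5.000e-02 -7.000e-02 -7.988e+01]
```

play_rows([
  [[7,8,6,0,0,-7],[14,17,12,0,0,-14],[21,25,19,0,0,-21],[28,34,25,0,0,-28],[35,42,31,0,0,-35],[42,51,38,0,0,-42],[50,59,44,0,0,-49],[57,68,50,0,0,-56],[65,77,57,0,0,-63],[72,86,64,0,0,-70],[79,94,71,0,0,-77],[79,94,71,0,0,-80]],
])

```text
time: 2.1
tool_pos: [0.439, -0.4049, 0.148]
tool_rot: [-0.001, -0.001, 1.0, 0.002]
contact_force: [-1.2, -0.3, -0.6]
gripper_width: 0.995
grasp_force: 0.0
```

```bash
python3 - <<'E'
from h import *
p,d,K,T=grab("wrist");cv2.imwrite("pics/w1.png",p);C=cloud(d,K,T)
m=(abs(C[...,0]-.463)<.04)&(abs(C[...,1]+.405)<.04)&(C[...,2]>.02)&(C[...,2]<.045)
q=C[m];print(len(q),q.min(0),q.max(0),(q.min(0)+q.max(0))/2)
t=q[q[:,2]>.028];print(cv2.minEnclosingCircle((t[:,:2]*1000).astype(np.float32)),np.median(t[:,2]))
go([.460,-.405,.06],180);go([.460,-.405,.012],180)
E
```

```text
1590 [ 0.44620414 -0.42424023  0.02038819] [ 0.4830038  -0.38663928  0.03435032] [ 0.46460397 -0.40543975  0.02736925]
((464.57958984375, -405.4004211425781), 18.8345890045166) 0.03212486934035974
shift [-21.4   0.6  88.7] turn [ 0.12 -0.11  0.08]
shift [-21.5   0.5 136.7] turn [ 0.12 -0.11  0.08]
```

play_rows([
  [[-23,0,20,0,0,0],[-23,0,50,0,0,0],[-23,0,80,0,0,0],[-23,0,105,0,0,0],[-23,0,125,0,0,0],[-23,0,137,0,0,0],[-23,0,142,0,0,0],[-23,0,142,0,0,0]],
])

```text
time: 2.82
tool_pos: [0.4615, -0.4067, 0.0073]
tool_rot: [-0.001, 0.001, 1.0, 0.001]
contact_force: [0.0, 0.3, 0.2]
gripper_width: 1.003
grasp_force: 0.0
```

play_rows([
  [[0,0,0,0,0,0],[0,0,0,0,0,0],[0,0,0,0,0,0],[0,0,0,0,0,0],[0,0,0,0,0,0],[0,0,0,0,0,0],[0,0,0,0,0,0],[0,0,0,0,0,0],[0,0,0,0,0,0],[0,0,0,0,0,0]],
], claw=-1)

```text
time: 3.65
tool_pos: [0.4631, -0.4077, 0.0101]
tool_rot: [0.001, 0.001, 1.0, -0.001]
contact_force: [-1.1, 0.8, 6.5]
gripper_width: 0.401
grasp_force: 59.8
```

play_rows([
  [[0,0,-10,0,0,0],[0,0,-30,0,0,0],[5,0,-60,0,0,0],[15,0,-95,0,0,0],[25,20,-125,0,0,0],[30,45,-140,0,0,0],[30,80,-140,0,0,0],[30,115,-140,0,0,0],[30,150,-140,0,0,0],[30,180,-140,0,0,0],[30,190,-140,0,0,0],[30,190,-140,0,0,0]],
])

```text
time: 4.65
tool_pos: [0.4321, -0.2148, 0.1483]
tool_rot: [-0.0, -0.001, 1.0, 0.0]
contact_force: [-0.5, -1.0, -1.0]
gripper_width: 0.399
grasp_force: 60.0
```

```bash
python3 - <<'E'
from h import *
print(manip.state()["gripper_width"],manip.state()["tool_pos"])
p,d,K,T=grab("wrist");cv2.imwrite("pics/w2.png",p);np.savez("w2.npz",p=p,d=d,K=K,T=T)
E
```

```text
0.39879732465043455 [ 0.43211644 -0.21477383  0.14827006]
```

View pics/w2.png

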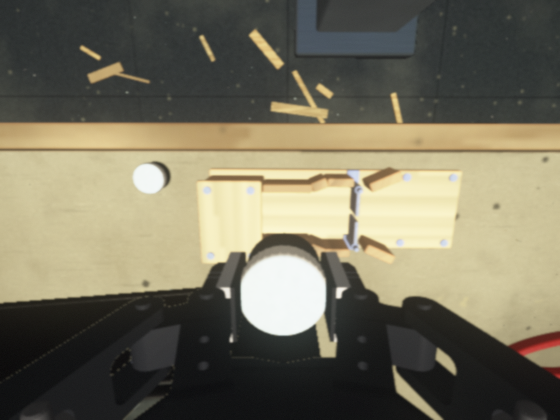

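The pot hangs upright in the grip. The dock's apron is on the right (corners about (462,170) and (452,248)), and the leaf posts are at (354,174) and (352,246). The hood is at (200–262,178–262).

```bash
python3 - <<'E'
from h import *
z=np.load("w2.npz");p,d,K,T=[z[k] for k in"pdKT"];C=cloud(d,K,T)
def ray(u,v,h):
    r=T[:3,:3]@np.array([(u-K[0,2])/K[0,0],(v-K[1,2])/K[1,1],1]);return (T[:3,3]+r*(h-T[2,3])/r[2]).round(4)
for n,u,v,h in [("apr+",462,170,.008),("apr-",452,248,.008),("edgeNear",300,169,.008),("post",354,174,.036),("post2",352,246,.036),("hoodcorner",262,178,.051),("hoodBack",199,180,.051),("hoodBackFar",202,262,.051)]: print(n,ray(u,v,h), C[v,u].round(4))
# apron edges from depth
m=(C[...,2]>.0045)&(C[...,2]<.014)&(C[...,1]>-.12)&(C[...,1]<-.04)&(C[...,0]>.38)&(C[...,0]<.5)
q=C[m];print(len(q));m8=m.astype(np.uint8)
n,l,st,ce=cv2.connectedComponentsWithStats(m8);k=1+st[1:,4].argmax();q=C[l==k];print(np.percentile(q,[.5,99.5],axis=0).round(4), st[k]);print(cv2.minAreaRect((q[q[:,1]>-.12][:,:2]*1000).astype(np.float32)))
h=C[(C[...,2]>.045)&(C[...,2]<.056)&(C[...,1]>-.29)&(C[...,1]<-.22)&(C[...,0]<.455)&(C[...,0]>.38)];print("hood",np.percentile(h,[.5,99.5],axis=0).round(4))
# pot held
t=C[260:325,255:310].reshape(-1,3);print("pot",np.nanmedian(t,axis=0))
for y in (-.10,-.085,-.07):
    s=C[(l==k)&(abs(C[...,1]-y)<.004)];print(y,np.percentile(s[:,0],[1,99]).round(4))
cv2.imwrite("pics/c2.png",cv2.resize(p[155:270,190:480],None,fx=2.7,fy=2.7,interpolation=cv2.INTER_CUBIC))
E
```

```text
apr+ [ 0.4047 -0.06    0.008 ] [ 0.4059 -0.0553 -0.0007]
apr- [ 0.4763 -0.0588  0.008 ] [ 0.4792 -0.0547  0.0005]
edgeNear [ 0.4041 -0.1994  0.008 ] [ 0.4041 -0.1994  0.0081]
post [ 0.4041 -0.1588  0.036 ] [ 0.408  -0.1532  0.0102]
post2 [ 0.4638 -0.157   0.036 ] [ 0.4636 -0.1571  0.0365]
hoodcorner [ 0.405  -0.2294  0.051 ] [ 0.4093 -0.2311  0.0247]
hoodBack [ 0.4066 -0.2757  0.051 ] [ 0.4068 -0.276   0.0499]
hoodBackFar [ 0.4717 -0.2776  0.051 ] [ 0.4724 -0.278   0.0494]
5114
[[ 0.4049 -0.1197  0.0063]
 [ 0.4755 -0.0604  0.01  ]] [ 386  170   76   78 5114]
((440.3319091796875, -89.6254653930664), (71.27761840820312, 60.69565963745117), 0.03208468481898308)
hood [[ 0.4068 -0.2777  0.0487]
 [ 0.4548 -0.2305  0.0529]]
pot [ 0.43220556 -0.21449057  0.17040099]
-0.1 [0.405  0.4753]
-0.085 [0.405  0.4752]
-0.07 [0.405  0.4749]
```

View pics/c2.png

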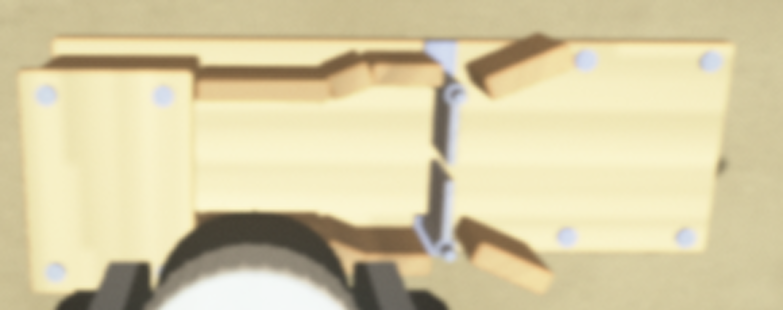

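Gate is at world y ≈ -0.155, on the axis x ≈ 0.440, nearly parallel to -y. The pot bottom is about 10 mm below the TCP, so I'll place it at y = -0.091 on the apron.

play_rows([
  [[-2,20,0,0,0,0],[-4,50,5,0,0,0],[-7,85,20,0,0,0],[-7,112,45,0,0,0],[-7,124,70,0,0,0],[-7,124,95,0,0,0],[-7,124,110,0,0,0],[-7,124,118,0,0,0],[-7,124,123,0,0,0],[-7,124,126,0,0,0],[-7,124,127,0,0,0],[-7,124,127,0,0,0]],
])

```text
time: 5.7
tool_pos: [0.4403, -0.0936, 0.0222]
tool_rot: [0.001, 0.001, 1.0, -0.0]
contact_force: [-0.9, -0.3, -0.1]
gripper_width: 0.399
grasp_force: 60.1
```

play_rows([
  [[0,0,1,0,0,0],[0,0,2,0,0,0],[0,0,3,0,0,0],[0,0,4,0,0,0],[0,0,4,0,0,0]],
])

```text
time: 6.12
tool_pos: [0.4402, -0.0931, 0.0181]
tool_rot: [0.001, 0.001, 1.0, -0.0]
contact_force: [-0.0, 1.0, 3.8]
gripper_width: 0.4
grasp_force: 60.5
```

play_rows([
  [[0,0,0,0,0,0],[0,0,0,0,0,0],[0,0,0,0,0,0],[0,0,0,0,0,0],[0,0,-10,0,0,0],[0,0,-30,0,0,0],[0,0,-60,0,0,0],[0,0,-90,0,0,0],[0,0,-110,0,0,0],[0,0,-115,0,0,0],[0,0,-115,0,0,0]],
], claw=0.25)

```text
time: 7.03
tool_pos: [0.4409, -0.0934, 0.1347]
tool_rot: [0.002, 0.001, 1.0, -0.001]
contact_force: [0.5, 0.1, -1.3]
gripper_width: 0.627
grasp_force: 0.0
```

```bash
python3 - <<'E'
from h import *
p,d,K,T=grab("wrist");C=cloud(d,K,T)
m=(abs(C[...,0]-.44)<.045)&(abs(C[...,1]+.093)<.04)&(C[...,2]>.033)&(C[...,2]<.05)
q=C[m];print(len(q),(q[:,:2].min(0)+q[:,:2].max(0))/2,np.ptp(q,axis=0),np.median(q[:,2]))
print(cv2.minEnclosingCircle((q[:,:2]*1000).astype(np.float32)))
cv2.imwrite("pics/w3.png",p)
go([.44,-.048,.10],90)
go([.44,-.048,.014],90)
E
```

```text
2262 [ 0.44041047 -0.10328666] [0.07685608 0.05939291 0.00931653] 0.03999422658052952
((440.42718505859375, -113.37442779541016), 40.01660919189453)
shift [-0.3 44.9 32.6] turn [3.000e-02 6.000e-02 8.994e+01]
shift [ -0.2  45.  118.6] turn [3.000e-02 6.000e-02 8.994e+01]
```

View pics/w3.png

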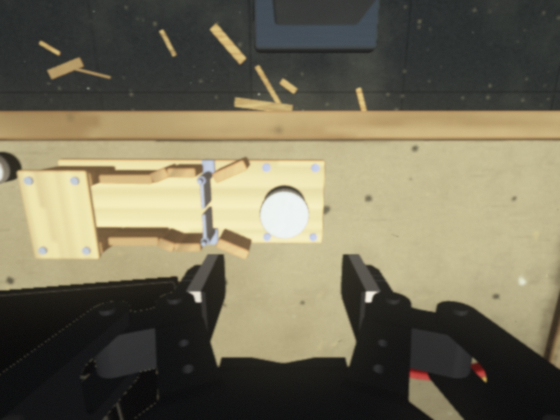

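The pot stands upright on the apron (cap at (284,213)). I'll shut the fingers, turn 90° and come down behind it.

play_rows([
  [[0,4,0,0,0,7],[0,8,0,0,0,14],[0,12,0,0,0,21],[0,16,0,0,0,28],[0,20,0,0,0,35],[0,24,0,0,0,42],[0,28,5,0,0,49],[0,32,10,0,0,56],[0,36,15,0,0,63],[0,42,20,0,0,70],[0,45,25,0,0,77],[0,45,30,0,0,84]],
], claw=-1)

```text
time: 8.08
tool_pos: [0.4377, -0.0469, 0.0993]
tool_rot: [-0.002, 0.672, 0.741, -0.001]
contact_force: [-0.1, 0.6, -0.9]
gripper_width: -0.0
grasp_force: 0.0
```

```bash
python3 - <<'E'
from h import *
p,d,K,T=grab("top");C=cloud(d,K,T)
s=manip.state();print(s["tool_pos"],s["gripper_width"])
p,d,K,T=grab("wrist");C=cloud(d,K,T)
m=(abs(C[...,0]-.44)<.03)&(abs(C[...,1]+.093)<.028)&(C[...,2]>.036)&(C[...,2]<.046)
q=C[m];print(len(q),np.median(q,axis=0));
if len(q)>5:print(cv2.minEnclosingCircle((q[:,:2]*1000).astype(np.float32)))
go([.44,-.048,.016],90.3)
E
```

```text
[ 0.43700868 -0.0469008   0.09823095] -0.001990752819411754
0 [nan nan nan]
shift [-1.4  3.2 82.9] turn [-0.35 -0.12  5.67]
  return _methods._mean(a, axis=axis, dtype=dtype,
  ret = um.true_divide(
```

play_rows([
  [[-1,3,10,0,0,3],[-1,3,30,0,0,5.7],[-1,3,50,0,0,5.7],[-1,3,65,0,0,5.7],[-1,3,75,0,0,5.7],[-1,3,81,0,0,5.7],[-1,3,83,0,0,5.7],[-1,3,83,0,0,5.7],[-1,3,83,0,0,5.7]],
])

```text
time: 8.93
tool_pos: [0.4433, -0.0488, 0.02]
tool_rot: [0.001, 0.705, 0.709, 0.0]
contact_force: [0.4, 0.7, 0.4]
gripper_width: 0.0
grasp_force: 0.0
```

```bash
python3 - <<'E'
from h import *
s=manip.state();print(s["tool_pos"],s["contact_force"],rot(s["tool_rot"]).round(4).tolist())
p,d,K,T=grab("side");cv2.imwrite("pics/s4.png",cv2.resize(p[150:300,190:320],None,fx=4,fy=4,interpolation=cv2.INTER_CUBIC))
E
```

```text
[ 0.44328586 -0.04876203  0.02001062] [0.39769104 0.69268295 0.38983486] [[-0.0047, 1.0, 0.0012], [1.0, 0.0047, -0.0004], [-0.0004, 0.0012, -1.0]]
```

View pics/s4.png

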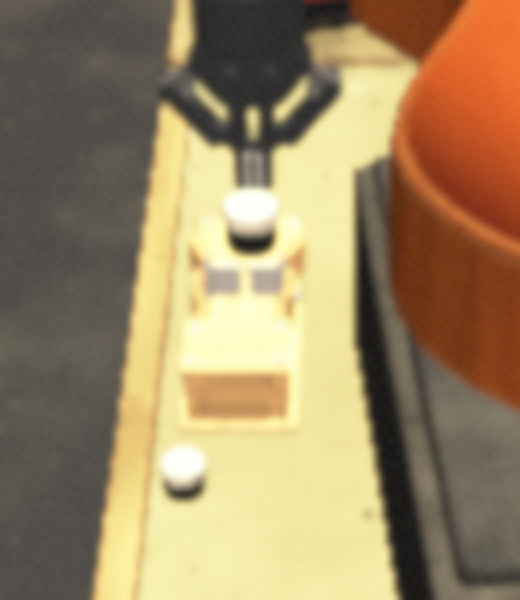

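Fingers are closed and centred behind the pot. I'll push to part-way through the gate, trimming the line 2 mm sideways.

play_rows([
  [[-8,-1,1,0,0,0],[-14,-2,2,0,0,0],[-20,-2,3,0,0,0],[-28,-2,3,0,0,0],[-36,-2,3,0,0,0],[-44,-2,3,0,0,0],[-51,-2,3,0,0,0],[-58,-2,3,0,0,0],[-65,-2,3,0,0,0],[-72,-2,3,0,0,0],[-79,-2,3,0,0,0],[-86,-2,3,0,0,0]],
])

```text
time: 9.98
tool_pos: [0.4406, -0.1316, 0.0161]
tool_rot: [-0.004, 0.706, 0.708, 0.003]
contact_force: [-0.2, 10.6, 4.1]
gripper_width: -0.005
grasp_force: 5.4
```

play_rows([
  [[0,0,0,0,0,0],[0,0,0,0,0,0]],
])

```text
time: 10.15
tool_pos: [0.4408, -0.1343, 0.0161]
tool_rot: [-0.001, 0.706, 0.708, 0.0]
contact_force: [-0.3, 3.5, 0.8]
gripper_width: 0.003
grasp_force: 1.9
```

```bash
python3 - <<'E'
from h import *
s=manip.state();print(s["tool_pos"],s["contact_force"])
p,d,K,T=grab("side");cv2.imwrite("pics/s5.png",cv2.resize(p[150:300,190:320],None,fx=4,fy=4,interpolation=cv2.INTER_CUBIC))
E
```

```text
[ 0.44083119 -0.13425536  0.01608481] [-0.34525306  3.50662054  0.81209897]
```

View pics/s5.png

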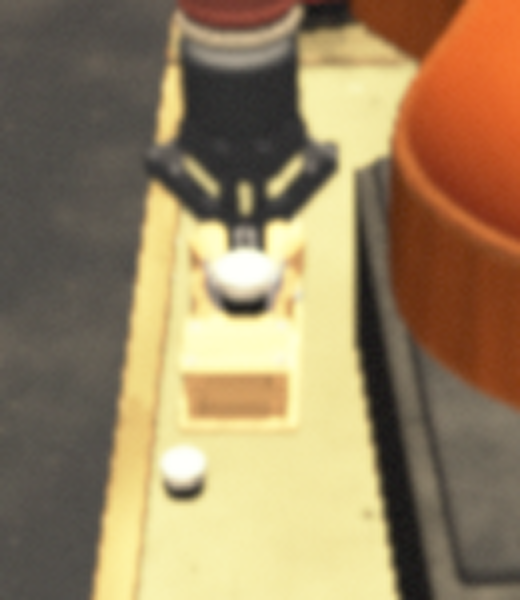

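The pot is part-way through the gate and upright (cap at (245,275)). I'll continue slowly.

play_rows([
  [[-3,0,0,0,0,0],[-6,0,0,0,0,0],[-9,0,0,0,0,0],[-12,0,0,0,0,0],[-15,0,0,0,0,0],[-18,0,0,0,0,0],[-21,0,0,0,0,0],[-24,0,0,0,0,0],[-27,0,0,0,0,0],[-30,0,0,0,0,0],[-33,0,0,0,0,0],[-36,0,0,0,0,0]],
])

```text
time: 11.2
tool_pos: [0.4405, -0.1696, 0.0157]
tool_rot: [-0.001, 0.706, 0.709, 0.0]
contact_force: [-0.3, 2.4, -0.5]
gripper_width: -0.0
grasp_force: 2.8
```

play_rows([
  [[-2,0,0,0,0,0],[-4,0,0,0,0,0],[-5,0,0,0,0,0],[-6,0,0,0,0,0],[-7,0,0,0,0,0],[-8,0,0,0,0,0],[-8,0,0,0,0,0]],
])

```text
time: 11.78
tool_pos: [0.4412, -0.1788, 0.0163]
tool_rot: [0.0, 0.706, 0.709, -0.0]
contact_force: [-0.1, 1.4, -0.8]
gripper_width: -0.002
grasp_force: 2.9
```

play_rows([
  [[-1,0,0,0,0,0],[-2,0,0,0,0,0],[-3,0,0,0,0,0],[-4,0,0,0,0,0],[-4,0,0,0,0,0]],
])

```text
time: 12.2
tool_pos: [0.4417, -0.1833, 0.0167]
tool_rot: [0.001, 0.706, 0.709, 0.0]
contact_force: [-0.6, 0.5, -0.5]
gripper_width: -0.002
grasp_force: 0.0
```

play_rows([
  [[-1,0,0,0,0,0],[-2,0,0,0,0,0],[-3,0,0,0,0,0],[-3,0,0,0,0,0]],
])

```text
time: 12.53
tool_pos: [0.4414, -0.1859, 0.0164]
tool_rot: [0.0, 0.706, 0.709, -0.0]
contact_force: [0.1, -0.2, 1.2]
gripper_width: 0.004
grasp_force: 0.0
```

play_rows([
  [[-1,0,0,0,0,0],[-2,0,0,0,0,0],[-3,0,0,0,0,0],[-3,0,0,0,0,0]],
])

```text
time: 12.87
tool_pos: [0.4413, -0.1887, 0.0163]
tool_rot: [0.0, 0.706, 0.709, -0.0]
contact_force: [0.6, -0.3, 0.2]
gripper_width: -0.001
grasp_force: 0.0
```

play_rows([
  [[-1,0,0,0,0,0],[-2,0,0,0,0,0],[-3,0,0,0,0,0],[-3,0,0,0,0,0]],
])

```text
time: 13.2
tool_pos: [0.4413, -0.1917, 0.0163]
tool_rot: [0.0, 0.706, 0.709, -0.0]
contact_force: [-0.5, 0.2, 0.4]
gripper_width: -0.003
grasp_force: 0.0
```

play_rows([
  [[-1,0,0,0,0,0],[-2,0,0,0,0,0],[-3,0,0,0,0,0],[-3,0,0,0,0,0]],
])

```text
time: 13.53
tool_pos: [0.4413, -0.1948, 0.0163]
tool_rot: [0.0, 0.706, 0.709, -0.0]
contact_force: [-0.2, -0.4, -0.1]
gripper_width: -0.0
grasp_force: 0.0
```

play_rows([
  [[-1,0,0,0,0,0],[-2,0,0,0,0,0],[-3,0,0,0,0,0],[-3,0,0,0,0,0]],
])

```text
time: 13.87
tool_pos: [0.4413, -0.1978, 0.0163]
tool_rot: [0.0, 0.706, 0.709, -0.0]
contact_force: [0.0, 0.3, -0.8]
gripper_width: 0.0
grasp_force: 0.0
```

play_rows([
  [[-1,0,0,0,0,0],[-2,0,0,0,0,0],[-3,0,0,0,0,0],[-3,0,0,0,0,0]],
])

```text
time: 14.2
tool_pos: [0.4413, -0.2008, 0.0164]
tool_rot: [0.0, 0.706, 0.709, -0.0]
contact_force: [0.5, -0.8, -0.3]
gripper_width: -0.0
grasp_force: 0.0
```

```bash
python3 - <<'E'
from h import *
p,d,K,T=grab("side");print(manip.state()["contact_force"]);cv2.imwrite("pics/s6.png",cv2.resize(p[150:300,190:320],None,fx=4,fy=4,interpolation=cv2.INTER_CUBIC))
E
```

```text
[ 0.86097063 -0.22416355 -0.41952331]
```

View pics/s6.png

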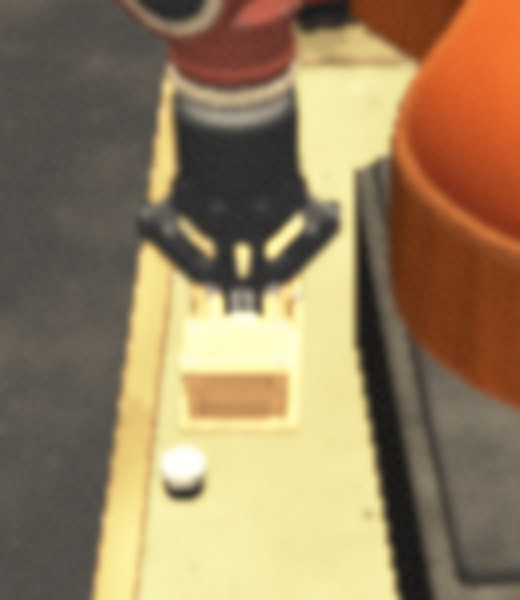

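The pot is almost entirely under the hood, with only a sliver of cap visible near (240,315). The fingers are just behind it and no buffer force shows yet. Continuing.

play_rows([
  [[-1,0,0,0,0,0],[-2,0,0,0,0,0],[-3,0,0,0,0,0],[-3,0,0,0,0,0]],
])

```text
time: 14.58
tool_pos: [0.4413, -0.2038, 0.0163]
tool_rot: [0.0, 0.706, 0.709, -0.0]
contact_force: [0.2, -0.4, -0.6]
gripper_width: 0.003
grasp_force: 0.0
```

play_rows([
  [[-1,0,0,0,0,0],[-2,0,0,0,0,0],[-3,0,0,0,0,0],[-3,0,0,0,0,0]],
])

```text
time: 14.92
tool_pos: [0.4413, -0.2065, 0.0163]
tool_rot: [-0.0, 0.706, 0.709, 0.0]
contact_force: [0.3, 0.4, 0.2]
gripper_width: -0.001
grasp_force: 0.4
```

play_rows([
  [[-1,0,0,0,0,0],[-2,0,0,0,0,0],[-3,0,0,0,0,0],[-3,0,0,0,0,0]],
])

```text
time: 15.25
tool_pos: [0.4413, -0.2091, 0.0162]
tool_rot: [-0.001, 0.706, 0.709, 0.0]
contact_force: [0.0, 4.2, 1.8]
gripper_width: -0.003
grasp_force: 2.3
```

The buffer is giving (4.2 N). I'll press about 2.5 mm more and hold.

play_rows([
  [[-1,0,0,0,0,0],[-2,0,0,0,0,0],[-2.5,0,0,0,0,0],[-2.5,0,0,0,0,0],[-2.5,0,0,0,0,0]],
])

```text
time: 15.67
tool_pos: [0.4412, -0.211, 0.0162]
tool_rot: [-0.001, 0.706, 0.708, 0.001]
contact_force: [0.2, 6.6, 3.1]
gripper_width: -0.0
grasp_force: 3.4
```

Pressed home at 6.6 N. Now I'll ease back slowly and lift straight out.

play_rows([
  [[0,0,0,0,0,0],[1,0,0,0,0,0],[2,0,0,0,0,0],[3,0,0,0,0,0],[4,0,0,0,0,0],[5,0,0,0,0,0],[6,0,0,0,0,0],[7,0,0,0,0,0],[9,0,0,0,0,0],[11,0,0,0,0,0],[12,0,0,0,0,0],[12,0,0,0,0,0]],
])

```text
time: 16.67
tool_pos: [0.4413, -0.1999, 0.0163]
tool_rot: [0.0, 0.706, 0.709, -0.0]
contact_force: [0.6, -0.2, 0.6]
gripper_width: -0.002
grasp_force: 0.0
```

play_rows([
  [[0,0,-5,0,0,0],[0,0,-12,0,0,0],[0,0,-20,0,0,0],[0,0,-30,0,0,0],[0,0,-45,0,0,0],[0,0,-65,0,0,0],[10,0,-85,0,0,0],[30,0,-105,0,0,0],[50,0,-120,0,0,0],[65,0,-125,0,0,0],[70,0,-125,0,0,0],[70,0,-125,0,0,0]],
])

```text
time: 17.67
tool_pos: [0.4414, -0.1295, 0.1424]
tool_rot: [0.001, 0.705, 0.709, 0.0]
contact_force: [0.0, 0.2, -0.6]
gripper_width: -0.003
grasp_force: 0.0
```

```bash
python3 - <<'E'
from h import *
print(manip.state()["contact_force"])
a,*_=grab("side");b,*_=grab("wrist")
a=cv2.resize(a[190:270,210:300],(450,400),interpolation=cv2.INTER_CUBIC)
b=cv2.resize(b[:,100:460],(343,400))
cv2.imwrite("pics/f.png",np.hstack([a,b]))
E
```

```text
[ 0.03562801  0.19955573 -0.60887438]
```

View pics/f.png

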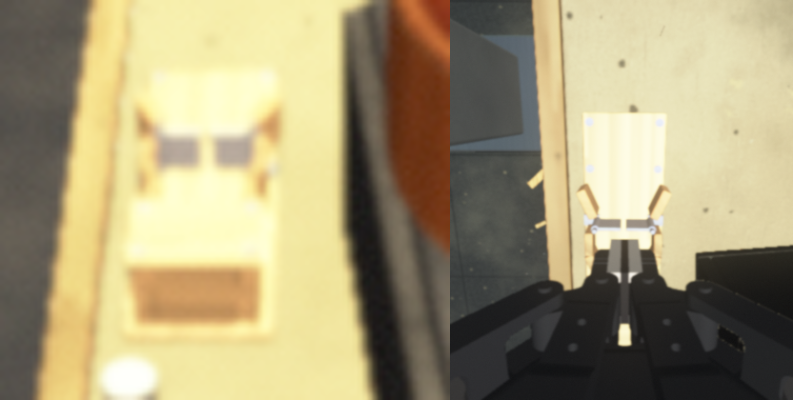

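Both leaves are shut, at (180,150) and (235,150) in the left half. The pot is out of sight under the hood and the robot is clear.

```bash
python3 -c "
from plant import order
print(order.job_done())"
```

```text
the job is handed in; nothing more can be done
None
```

The pot is in the dock, pressed against the buffer at about 6.6 N. Both flap leaves look shut behind it and the arm is clear. I handed the job in at about 18 s, but the hand-in returned no verdict, and the pot's final stance under the hood was out of camera view.

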